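Let the winch drum back to the red tooth

ROBOT

A 6-joint arm with a two-finger parallel gripper is mounted at the origin on the work surface. World frame = base frame: x ahead of the robot, y to its left, z up, the work surface at z = 0. Lengths are in m, angles in rad, forces in N, time in s.
With the tool pointing down it reaches from about 0.4 to 0.825 m from the base axis. Payload 7 kg.
Tool frame: the origin (TCP) lies midway between the tips of the shut fingers; the grasp point (between the pads) lies 19 mm behind it; z points along the fingers, y is the direction in which the jaws open and shut (so a half turn about z gives the same grasp; the last joint's range is limited). The gripper opens to 85 mm and grips with 20 to 120 N. Pads are 22 mm wide; open, the fingers measure 114 mm over their backs; the gripper's body (76 mm by 85 mm) begins 54 mm behind the grasp point. The pads swing forward as they close: fully open they stand 13 mm farther back than shut.
Start: joints at [-1.036, 0.359, 0.012, 0, -1.224, -0.288], TCP at [0.165, -0.655, 0.231] pointing down, gripper open.
Joint ranges: [-3.07, 3.07], [-1.43, 2.12], [-1.02, 1.25], [-3.03, 1.67], [-3.05, -0], [-3.03, 3.03]. Speed limits (rad/s): [2.39, 2.39, 3.01, 3.14, 3.14, 3.14].

INTERFACE

Orientations are given as a unit quaternion [x, y, z, w].
In Python, from cell import status, viewer, bot, masks_of, pinpoint gives the robot as it stands.
- The arm moves only by the tool step_arm, never from a script. Its argument "rows" is a list of rows, each a list of 2 entries, a list of its own where there are three numbers: the shift along the tool's x, y, z in units of 40 mm (1.0 is 40 mm), then the turn about the tool's z in units of 6 degrees (1.0 is 6 degrees). A call has 1 to 12 rows; each row is the pose to reach, as a shift and turn from the pose commanded when the call began, along the tool's axes at that moment; what a row does not reach only later rows make up. A row lasts 1/12 s, in which the tool goes at most 41.7 mm and 7.16 degrees, less where a joint would pass 70% of its speed; a pose out of reach is approached as far as the arm can. A call with a gripper value outside its range is refused whole. "hand" is the closure, from 0 (fully open) to 1 (shut), set as the call begins (left out, the last holds). The fingers move at their own pace and stop on an object; "force" is the grip in N (left out, the last holds). Time passes only in rows, so rows that repeat a pose let the fingers close. It gives the time, the measured TCP pose, the force and the opening at its end, in the units of the state.
- status.get_state(): the state, without advancing time (a new reading comes with each control period).
- viewer.get_image(name): name is "scene" or "top" or "wrist"; returns the picture (384x512x3 uint8, blue, green, red); there is no depth.
- viewer.calibration(name): a dict with "fovy" (degrees; the focal length in pixels is half the picture's height over the tangent of half this angle, whatever the lens; pixels are square), "cx", "cy" (the principal point, pixels), "R" (3x3) and "t" (3): a world point X has camera coordinates R X + t. Camera axes: x right, y down, z forward; pixel columns grow to the right and rows downward; lengths in m; the calibration is good to about 2 mm. A picture is of the moment at which its call begins: read the wrist's pose just before it. calibration takes no time and is no camera call; for the wrist camera it gives the pose at the moment of the call.
- bot.finish_job(): hands the job in, once; it reports no verdict.
Trained networks look in the newest picture that a camera, given by its name, has taken for a name from the list of things; names that differ only in an ending like _2 or _b are one class to them, and where a whole thing is asked for, a point or a joint stands for the part that bears it (a point fixed in the world has none). Each returns a list of dicts, best first, with "conf" (0 to 1); they miss things now and then, are a little off and sometimes report something else, mostly with a low value. They report only what shows in the picture. A call takes as long as a camera call.
- masks_of(thing, camera): "pixels" (384x512 bool, what is visible of it) and "extent" ([centre column, centre row, width, height] in pixels, round what is visible of it).
- pinpoint(thing, camera): "uv" ([column, row] in pixels: a listed point, or the origin of a listed thing).
The state is a dict: "clock": time; "qpos": joint angles; "dq": joint speeds; "joint_efforts": joint torques, N m; "tool_pos": TCP position; "eef_rot": TCP orientation; "ft_force": force on the tool from outside, world axes, zero at the start; "torque": the same for the moment, N m; "finger_gap": finger opening in m.
Only numpy, scipy, OpenCV 4.12 (cv2) and the standard library are available. Lean on these libraries where they do the work, as an engineer would, in place of code of your own. Each camera call takes 0.05 s, during which the arm holds its last target. There are 200 camera calls.

TASK

The clubhouse winch is wound too far: draw its keeper out from under the pawl's tail, press the orange thumb button gently so that the pawl lifts clear, and hold it there while the spring creeps the drum back. Let the pawl drop in time for it to catch the red tooth, then push the keeper fully home again. Do not force the pawl against its buffer, and leave the other things on the table and the board where they are.

Things in the scene. Friction and masses are not known exactly. Their poses are not given: they have to be found in the camera images.
- winch: blue hand winch on a plywood board (320 x 320 x 18 mm), fixed. Origin: on the table, below the pawl's pivot (150 mm up). x points from the thumb button past the pivot to the drum, y along the drum's axle. Thumb button and keeper lie at x = -55 mm, the wheel's axis at x = 60 mm, 90 mm up. Its highest point is the keeper knob (192 mm)
- drum (a joint): drum and ratchet wheel angle (rad). 12 teeth, 0.524 rad apart, one red. 0 = red tooth bears on the pawl's nose; positive = wound that much too far, the red tooth lying that angle beyond the nose. A spring drives it to smaller values, at 0.25 to 0.35 rad/s with the pawl clear. It starts 2 to 4 teeth too far and may creep for the first second until the pawl catches. Below 0 the red tooth is missed
- pawl_nose (a point): lower edge of the pawl's nose, which catches the teeth at the top of the wheel, 60 mm from the pivot; 141 mm above the table when fully down, 150 mm when level with the tooth tips, 153 mm at the buffer
- red_tooth (a point): tip of the red tooth, mid thickness of the ratchet wheel (14 mm thick, 120 mm over the tips, teeth 10 mm deep, in one plane with the pawl)
- keeper (a joint): slide of the keeper (m): 0 = home, its steel tongue under the pawl's tail and blocking it; 0.042 = fully drawn out towards the winch's -y; the tail is free from 0.03. It stays where it is left; sliding takes about 2 N. It goes home only under a pawl that is down
- keeper_knob (a point): grip point on the keeper's upright red knob, 176 mm above the table: a round post of 14 mm diameter from 148 to 192 mm above the table. Home it stands 62 mm to the winch's -y side of the thumb button, with a flat steel tongue (24 mm wide, top 148 mm up) under and between them
- grease_tin: green tin on the winch board, 56 mm across, 45 mm tall; bystander; origin under its centre
- crank: loose crank handle lying on the winch board, 130 mm; bystander; origin under its centre
- bottle: brown glass bottle, 60 mm across, 210 mm tall; bystander; origin under its centre
- mug: blue mug, 80 mm across, 90 mm tall; bystander; origin under its centre
- mouse: white computer mouse, 60 mm across; bystander
- pen: blue and black marker pen, 140 mm long; bystander
- spanner: steel spanner, 170 mm long; bystander
- pawl: yellow pawl lever, 130 mm long along the winch's x, origin at its pivot, axes as the winch's when down. Pressing its thumb button tilts it 0.16 rad to clear the teeth, 0.2 rad to its rubber buffer. Under the drum's load the press takes about 5 to 8 N until the nose clears, then about 3 N (a return spring). Never push it with more than 20 N
- pawl_tail (a point): centre of the top of the pawl's yellow tail plate (32 x 32 mm), 55 mm from the pivot, 158 mm above the table when down. On it stands an orange thumb button, 26 mm across, screwed to a different height each time: its top is 2 to 20 mm above this point (not measured). From touching it, 8 to 9 mm of press clears the teeth, about 11 mm reaches the buffer. The keeper blocks it

How it is judged:
On the way, in this order (a step that is already met when the one before it is completed fails the run):
1. the keeper is drawn out far enough to free the pawl's tail, with the pawl still down (value of joint keeper above 0.03 m and z of pawl_nose in the frame of winch below 0.1435 m), for 0.1 s.
2. the pawl is held clear of the teeth (z of pawl_nose in the frame of winch above 0.15 m), for 0.3 s.
3. the pawl is down again and has caught the red tooth (z of pawl_nose in the frame of winch below 0.1435 m and value of joint drum between -0.1 and 0.1 rad), for 0.3 s.
At the end, for the whole second after the job is handed in: The pawl is fully down (its nose within 2.5 mm), the red tooth rests against its nose (drum within 0.1 rad of 0, not creeping), and the keeper is home within 5 mm (all of step 3 and velocity of joint drum above -0.05 rad/s and value of joint keeper below 0.005 m); the robot touches nothing.
It fails at once if the pawl lever is pushed with more than 20 N (contact force between any of the fingers, the arm and pawl above 20 N).
It fails at once if a bystander is moved by more than 3 cm (distance of any of grease_tin, crank, bottle, mug, mouse, pen, spanner from where it was at the start of the episode above 0.03 m).
It also fails if it takes over 72 s, if anything falls off the work surface, if the arm or the gripper's body presses on something with over 40 N, if the wrist force passes 120 N, or if a joint passes its speed limit or range.

## Working session

There is one attempt and no reset: what is moved stays moved. The work goes in short steps, Python scripts to look and compute and a tool call to move; the robot and the scene stay as the last step left them, time stands still between calls to the robot, and variables do not carry over. Pictures are saved under pics/ and viewed, about 8 in all and at most 12, crops included, and the job is handed in when it is done.

Besides the shell and the picture viewer there is one more tool, called after ">>>" as a command line: name --argument value ..., lists and objects as JSON in quotes. step_arm: Moves the arm, as the interface text tells. Its arguments: {"type":"object","properties":{"rows":{"type":"array","items":{"type":"array"}},"hand":{"type":"number"},"force":{"type":"number"}},"required":["rows"]}

```bash
ls; mkdir -p pics; python3 - <<'E'
from cell import status, viewer, bot, masks_of, pinpoint
import cv2,numpy as np
s=status.get_state();print({k:np.round(v,3) for k,v in s.items()})
ims=[]
for c in ("scene","top"):
    ims.append(viewer.get_image(c)); k=viewer.calibration(c);print(c,{a:np.round(b,4).tolist() for a,b in k.items()})
    for n in ("winch","pawl","pawl_tail","pawl_nose","red_tooth","keeper_knob","grease_tin","crank","bottle","mug"):
        print(n,[(np.round(d["uv"]).tolist(),round(d["conf"],2)) for d in pinpoint(n,c)[:2]])
cv2.imwrite("pics/a.png",ims[0]);cv2.imwrite("pics/b.png",ims[1])
E
```

```text
pics
{'clock': np.float64(0.0), 'qpos': array([-1.036,  0.359,  0.011, -0.   , -1.224, -0.288]), 'dq': array([ 0.   , -0.001,  0.   ,  0.001,  0.001, -0.001]), 'joint_efforts': array([ 1.0000e-03, -5.8332e+01,  2.9340e+01,  6.9360e+00, -6.0000e-03,
        0.0000e+00]), 'tool_pos': array([ 0.165, -0.654,  0.23 ]), 'eef_rot': array([-0.123,  0.992,  0.001, -0.   ]), 'ft_force': array([0.05 , 0.621, 0.252]), 'torque': array([ 0.024,  0.001, -0.014]), 'finger_gap': np.float64(0.085)}
scene {'fovy': 55.3999, 'cx': 257.0519, 'cy': 187.3163, 'R': [[0.8501, 0.5263, -0.0147], [0.3808, -0.6339, -0.6732], [-0.3636, 0.5667, -0.7393]], 't': [-0.422, -0.1077, 1.4315]}
winch [([284.0, 239.0], 0.63)]
pawl [([284.0, 210.0], 0.57)]
pawl_tail [([271.0, 195.0], 0.6)]
pawl_nose [([298.0, 225.0], 0.69)]
red_tooth [([307.0, 244.0], 0.81)]
keeper_knob [([255.0, 198.0], 0.56)]
grease_tin [([302.0, 208.0], 0.75), ([284.0, 134.0], 0.55)]
crank [([307.0, 241.0], 0.65), ([271.0, 261.0], 0.61)]
bottle [([329.0, 134.0], 0.59)]
mug [([285.0, 137.0], 0.72)]
top {'fovy': 42.6072, 'cx': 252.4626, 'cy': 190.0291, 'R': [[0.0131, -0.9999, -0.0075], [-0.9918, -0.0121, -0.1275], [0.1274, 0.0091, -0.9918]], 't': [-0.0105, 0.5323, 1.9732]}
winch [([265.0, 168.0], 0.93), ([385.0, 183.0], 0.74)]
pawl [([264.0, 165.0], 0.64)]
pawl_tail [([254.0, 172.0], 0.69), ([230.0, 171.0], 0.42)]
pawl_nose [([272.0, 149.0], 0.59)]
red_tooth [([278.0, 142.0], 0.55)]
keeper_knob [([351.0, 224.0], 0.63), ([274.0, 181.0], 0.41)]
grease_tin [([229.0, 171.0], 0.73)]
crank [([129.0, 190.0], 0.33)]
bottle [([131.0, 189.0], 0.64)]
mug []
```

```bash
python3 - <<'E'
import cv2
a=cv2.imread("pics/a.png");b=cv2.imread("pics/b.png")
cv2.imwrite("pics/a2.png",cv2.resize(a[90:310,180:400],(0,0),fx=2.7,fy=2.7,interpolation=cv2.INTER_CUBIC))
cv2.imwrite("pics/b2.png",cv2.resize(b[90:270,100:420],(0,0),fx=2.5,fy=2.5,interpolation=cv2.INTER_CUBIC))
E
```

```text
(no output)
```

View pics/a2.png

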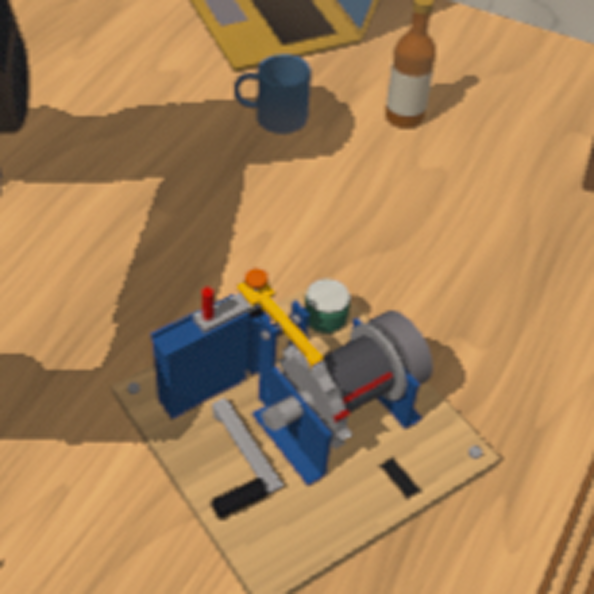

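View pics/b2.png

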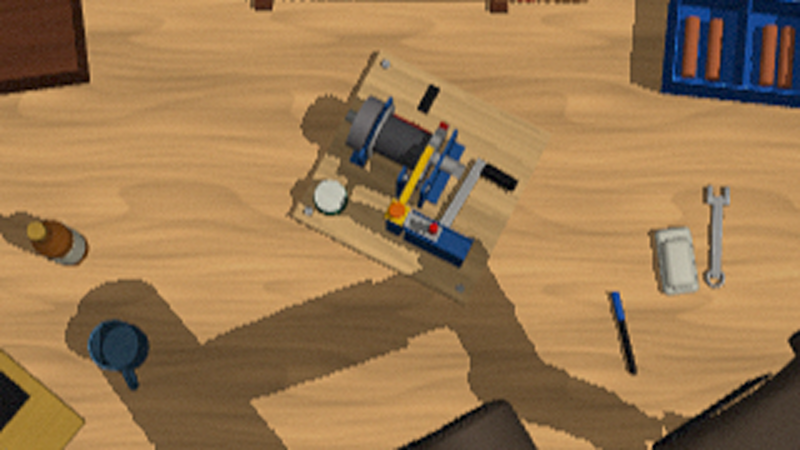

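The scene crop shows the knob at about (257,202), the orange button at (275,193) and the nose at (297,222). In the top view the knob is at about (273,182) and the button at (259,174). The crank lies on the winch's -y side and the tin on +y. Next I fit the winch pose.

```bash
cat > h.py <<'E'
import numpy as np,cv2
from scipy.optimize import least_squares
from scipy.spatial.transform import Rotation as Ro
from cell import status, viewer, bot, masks_of, pinpoint
def proj(k,X):
    X=np.atleast_2d(X); f=192/np.tan(np.radians(k["fovy"])/2)
    c=X@np.array(k["R"]).T+np.array(k["t"]); return c[:,:2]/c[:,2:]*f+[k["cx"],k["cy"]]
def ray(k,uv):
    f=192/np.tan(np.radians(k["fovy"])/2);R=np.array(k["R"])
    d=R.T@np.array([(uv[0]-k["cx"])/f,(uv[1]-k["cy"])/f,1]);return -R.T@np.array(k["t"]),d
def at_z(k,uv,z):
    o,d=ray(k,uv);return o+d*(z-o[2])/d[2]
def W(p,X):
    X=np.atleast_2d(X);c,s=np.cos(p[2]),np.sin(p[2])
    return np.c_[p[0]+c*X[:,0]-s*X[:,1],p[1]+s*X[:,0]+c*X[:,1],X[:,2]]
def toolshift(world_target,s=None):
    s=s or status.get_state();R=Ro.from_quat(s["eef_rot"]);return R.inv().apply(np.array(world_target)-s["tool_pos"])/0.04
E
python3 - <<'E'
from h import *
obs=[("scene",(257,202),(-.055,-.062,.176),0),("scene",(275,193),(-.055,0,.158),1),("scene",(297,224),(.06,0,.147),0),
("top",(273.2,181.6),(-.055,-.062,.188),0),("top",(259,174),(-.055,0,.158),1),("top",(264.5,166.5),(0,0,.155),0)]
K={c:viewer.calibration(c) for c in("scene","top")}
def r(p):
    o=[]
    for c,uv,X,b in obs:
        X=np.array(X);X[2]+=b*p[3];o+=list((proj(K[c],W(p,X))[0]-uv))
    return o
s=least_squares(r,[.5,0,-.5,.01],bounds=([0,-1,-3,0.0],[1,1,3,.02]));p=s.x
print(p.round(4),np.degrees(p[2]),np.round(s.fun,1));print("knob",W(p,(-.055,-.062,.176)),"btn",W(p,(-.055,0,.158+p[3])))
np.save("p.npy",p)
E
```

```text
[ 0.6248 -0.0523 -0.4427  0.01  ] -25.365610143582966 [-0.9 -2.  -1.3 -0.1 -0.2 -0.8  0.5 -0.8 -0.1  0.5  0.6 -4.1]
knob [[ 0.54857524 -0.08474095  0.176     ]] btn [[ 0.5751356  -0.02871821  0.16799209]]
```

```bash
python3 - <<'E'
from h import *
p=np.load("p.npy")
print(toolshift(W(p,(-.055,-.04,.30))[0]), "turn: -8.4")
E
```

```text
[-13.13222107  11.89380842  -1.7175133 ] turn: -8.4
```

>>> step_arm --rows '[[[-0.75, 0.65, -0.5], -0.5], [[-1.5, 1.3, -0.9], -1], [[-2.2, 2, -1.3], -1.5], [[-2.9, 2.6, -1.7], -2], [[-3.6, 3.3, -1.7], -2.5], [[-4.4, 4, -1.7], -3], [[-5.1, 4.6, -1.7], -3.5], [[-5.8, 5.3, -1.7], -4], [[-6.6, 6, -1.7], -4.4], [[-7.3, 6.6, -1.7], -4.8], [[-8, 7.2, -1.7], -5.2], [[-8.7, 7.9, -1.7], -5.6]]' --hand 1 --force 60

```text
clock: 2.1
tool_pos: [0.426, -0.2615, 0.2997]
eef_rot: [-0.406, 0.914, -0.0, 0.0]
ft_force: [0.9, -0.1, -0.5]
finger_gap: -0.0003
```

```bash
python3 - <<'E'
from h import *
p=np.load("p.npy");s=status.get_state()
R=Ro.from_quat(s["eef_rot"]).as_matrix();ty=R[:,1]
print(s["clock"],s["tool_pos"],"yaw ty",np.degrees(np.arctan2(ty[1],ty[0])),"want",180+np.degrees(p[2]))
print(toolshift(W(p,(-.055,-.04,.30))[0]))
E
```

```text
2.1 [ 0.42595468 -0.26154807  0.29969781] yaw ty 137.86459846714604 want 154.63438985641704
[-5.86105285  0.850847   -0.00606876]
```

>>> step_arm --rows '[[[-0.95, 0.15, 0], -0.5], [[-1.9, 0.3, 0], -1], [[-2.9, 0.45, 0], -1.5], [[-3.9, 0.6, 0], -2], [[-4.9, 0.7, 0], -2.5], [[-5.6, 0.85, 0], -2.8], [[-5.85, 0.85, 0], -2.8], [[-5.85, 0.85, 0], -2.8], [[-5.85, 0.85, 0], -2.8]]'

```text
clock: 2.85
tool_pos: [0.5573, -0.0668, 0.299]
eef_rot: [-0.534, 0.845, 0.0, -0.0]
ft_force: [-0.4, -0.1, -0.4]
finger_gap: -0.0
```

```bash
python3 - <<'E'
from h import *
p=np.load("p.npy");s=status.get_state();im=viewer.get_image("wrist");k=viewer.calibration("wrist")
print(s["clock"],s["tool_pos"],s["eef_rot"])
for n in ("pawl","pawl_tail","pawl_nose","red_tooth","keeper_knob","winch"):
    print(n,[(np.round(d["uv"]).tolist(),round(d["conf"],2)) for d in pinpoint(n,"wrist")[:2]])
print(proj(k,W(p,[(-.055,-.062,.176),(-.055,0,.168),(.06,0,.145),(0,0,.15)])))
cv2.imwrite("pics/c.png",cv2.resize(im,(768,576)))
E
```

```text
2.85 [ 0.55727853 -0.06676388  0.29901841] [-5.34219912e-01  8.45345454e-01  1.05573024e-04 -3.71776742e-04]
pawl [([199.0, 218.0], 0.96)]
pawl_tail []
pawl_nose [([139.0, 213.0], 0.9)]
red_tooth [([94.0, 206.0], 0.68)]
keeper_knob [([254.0, 160.0], 0.74)]
winch [([219.0, 178.0], 0.57)]
[[259.40470261 159.79178755]
 [259.570864   225.86688728]
 [140.77653459 216.74144216]
 [201.88721734 218.56633267]]
```

View pics/c.png

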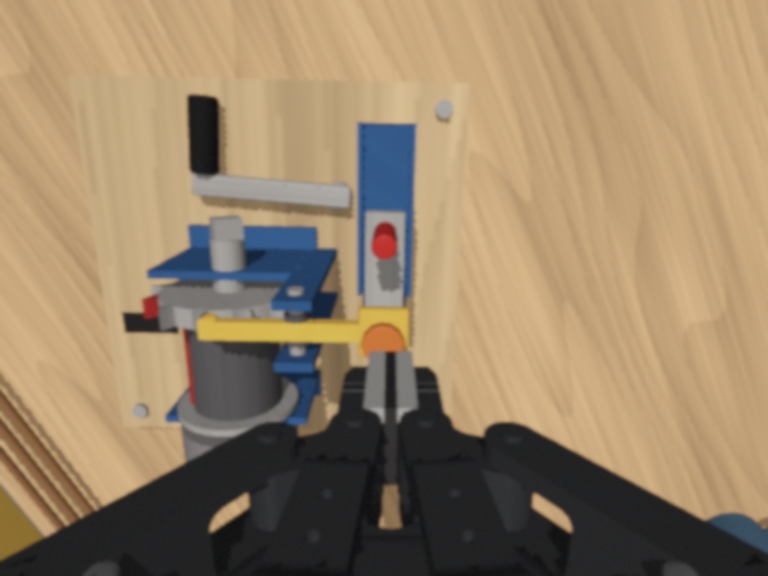

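The wrist view matches the fit to about 3 px. The knob top is at (256,163), the button at (255,226) and the red tooth at about (98,204), on the far side of the wheel. I'll refine the pose with these and estimate the drum angle.

```bash
python3 - <<'E'
from h import *
p=np.load("p.npy");k=viewer.calibration("wrist")
K={c:viewer.calibration(c) for c in("scene","top")};K["wrist"]=k
obs=[("wrist",(256,163.3),(-.055,-.062,.192),0),("wrist",(255.5,226),(-.055,0,.158),1),("wrist",(138,218),(.055,0,.152),0),("wrist",(199,218),(0,0,.153),0),
("scene",(257,202),(-.055,-.062,.176),0),("scene",(275,193),(-.055,0,.158),1),("top",(273.2,181.6),(-.055,-.062,.188),0),("top",(259,174),(-.055,0,.158),1)]
def r(q):
    o=[]
    for c,uv,X,b in obs:
        X=np.array(X);X[2]+=b*q[3];o+=list((proj(K[c],W(q,X))[0]-uv)*(1 if c=="wrist" else 1.5))
    return o
s=least_squares(r,p,bounds=([0,-1,-3,0.002],[1,1,3,.02]));q=s.x
print(q.round(4),np.degrees(q[2]),np.round(s.fun,1));np.save("p.npy",q)
for n in range(1,6):
    t=n*.5236;X=W(q,(.06+.06*np.sin(t),0,.09+.06*np.cos(t)));print(n,proj(k,X).round(),proj(K["scene"],X).round(),proj(K["top"],X).round())
st=status.get_state();ty=Ro.from_quat(st["eef_rot"]).as_matrix()[:,1];print("yaw",np.degrees(np.arctan2(ty[1],ty[0])),180+np.degrees(q[2]))
print("TCP px",proj(k,st["tool_pos"]))
print("shift",toolshift(W(q,(-.055,-.038,.161))[0]))
E
```

```text
[ 0.6278 -0.0552 -0.4581  0.0119] -26.247050819849203 [-0.1  0.2  0.1  0.3  1.7 -0.6 -1.4  0.6 -0.8 -2.  -1.   0.5  1.4 -2.1
  0.7 -0.6]
1 [[107. 213.]] [[303. 233.]] [[276. 142.]]
2 [[ 96. 205.]] [[307. 243.]] [[278. 138.]]
3 [[101. 197.]] [[308. 251.]] [[279. 138.]]
4 [[120. 189.]] [[306. 255.]] [[278. 142.]]
5 [[144. 184.]] [[301. 253.]] [[275. 148.]]
yaw 154.47331714673942 153.7529491801508
TCP px [[258.65196009 250.16025149]]
shift [-0.11360347 -0.07289178  3.46501022]
```

>>> step_arm --rows '[[[-0.1, -0.07, 0.8], 0.1], [[-0.1, -0.07, 1.6], 0.1], [[-0.1, -0.07, 2.3], 0.1], [[-0.1, -0.07, 2.9], 0.1], [[-0.1, -0.07, 3.3], 0.1], [[-0.1, -0.07, 3.45], 0.1], [[-0.1, -0.07, 3.45], 0.1], [[-0.1, -0.07, 3.45], 0.1]]'

```text
clock: 3.87
tool_pos: [0.5621, -0.0649, 0.1621]
eef_rot: [-0.529, 0.848, -0.0, 0.0]
ft_force: [1.1, -0.5, 0.4]
finger_gap: -0.0001
```

>>> step_arm --rows '[[[0.1, 0, 0], 0], [[0.2, 0, 0], 0], [[0.3, 0, 0], 0], [[0.4, 0, 0], 0], [[0.5, 0, 0], 0], [[0.6, 0, 0], 0], [[0.6, 0, 0], 0]]'

```text
clock: 4.45
tool_pos: [0.5506, -0.0869, 0.1615]
eef_rot: [-0.529, 0.848, 0.0, -0.0]
ft_force: [-0.4, -0.6, -0.5]
finger_gap: 0.0001
```

>>> step_arm --rows '[[[0.1, 0, 0], 0], [[0.2, 0, 0], 0], [[0.3, 0, 0], 0], [[0.4, 0, 0], 0]]'

```text
clock: 4.78
tool_pos: [0.5437, -0.1009, 0.1612]
eef_rot: [-0.529, 0.848, 0.0, -0.0]
ft_force: [-0.3, 2.1, 0.6]
finger_gap: -0.0004
```

```bash
python3 - <<'E'
from h import *
q=np.load("p.npy");s=status.get_state();print(s["clock"],s["tool_pos"],s["ft_force"])
for c in("scene","top","wrist"):
    im=viewer.get_image(c);k=viewer.calibration(c)
    for n in("keeper_knob","red_tooth"): print(c,n,[(np.round(d["uv"],1).tolist(),round(d["conf"],2)) for d in pinpoint(n,c)[:2]])
    print([proj(k,W(q,(-.055,-.062-d,.176))).round(1).tolist() for d in(0,.02,.03,.042)])
    if c=="wrist": cv2.imwrite("pics/d.png",im)
E
```

```text
4.7833 [ 0.54373188 -0.10086793  0.16124341] [-0.33907512  2.10537538  0.63536192]
scene keeper_knob [([244.6, 204.5], 0.76), ([329.4, 134.1], 0.59)]
scene red_tooth [([305.0, 241.6], 0.86), ([157.0, 291.2], 0.53)]
[[[256.5, 200.7]], [[250.5, 203.6]], [[247.5, 205.0]], [[243.9, 206.8]]]
top keeper_knob []
top red_tooth [([278.0, 139.6], 0.6)]
[[[274.0, 180.6]], [[278.8, 183.0]], [[281.1, 184.2]], [[284.0, 185.6]]]
wrist keeper_knob [([258.2, 225.4], 0.7)]
wrist red_tooth [([10.2, 326.9], 0.65)]
[[[258.0, 297.5]], [[258.1, 257.5]], [[258.1, 236.2]], [[258.2, 209.6]]]
```

View pics/d.png

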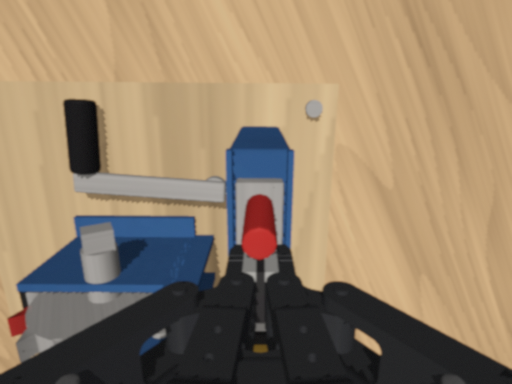

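The knob is against the fingers at about (258,225), so the keeper is about 35 mm out. A few more millimetres, then back off slightly and lift.

>>> step_arm --rows '[[[0.05, 0, 0], 0], [[0.1, 0, 0], 0], [[0.1, 0, 0], 0], [[0.1, 0, 0], 0]]'

```text
clock: 5.57
tool_pos: [0.5422, -0.1042, 0.1613]
eef_rot: [-0.529, 0.848, 0.0, 0.0]
ft_force: [0.5, -0.2, 0.1]
finger_gap: -0.0002
```

```bash
python3 - <<'E'
from h import *
q=np.load("p.npy");s=status.get_state();print(s["ft_force"])
viewer.get_image("wrist");k=viewer.calibration("wrist")
u=pinpoint("keeper_knob","wrist");print(u)
print([proj(k,W(q,(-.055,-.062-d,.176))).round(1).tolist() for d in(.03,.036,.042)])
print("winch frame tool", Ro.from_euler("z",-q[2]).apply(s["tool_pos"]-[q[0],q[1],0]))
print("btn shift",toolshift(W(q,(-.055,0,.215))[0]))
E
```

```text
[ 0.52090565 -0.18068659  0.0586352 ]
[{'uv': [259.6, 232.1], 'conf': 0.95}, {'uv': [12.6, 333.9], 'conf': 0.45}]
[[[258.3, 244.6]], [[258.4, 231.6]], [[258.4, 218.3]]]
winch frame tool [-0.05505908 -0.08183834  0.16127085]
btn shift [-2.04660951 -0.00799433 -1.3435655 ]
```

>>> step_arm --rows '[[[-0.15, 0, 0], 0], [[-0.3, 0, -0.7], 0], [[-0.9, 0, -1.3], 0], [[-1.5, 0, -1.3], 0], [[-2.05, 0, -1.2], 0], [[-2.05, 0, -0.9], 0], [[-2.05, 0, -0.7], 0], [[-2.05, 0, -0.6], 0], [[-2.05, 0, -0.6], 0], [[-2.05, 0, -0.6], 0]]'

```text
clock: 6.5
tool_pos: [0.578, -0.031, 0.1853]
eef_rot: [-0.529, 0.848, -0.0, -0.0]
ft_force: [-0.1, -0.2, 0.4]
finger_gap: 0.0
```

```bash
python3 - <<'E'
from h import *
q=np.load("p.npy");s=status.get_state();print(s["tool_pos"],s["ft_force"])
k=viewer.calibration("scene");k2=viewer.calibration("top")
a=viewer.get_image("scene");b=viewer.get_image("wrist")
print(pinpoint("keeper_knob","wrist")[:1],pinpoint("red_tooth","wrist")[:1])
kw=viewer.calibration("wrist");print([proj(kw,W(q,(-.055,-.062-d,.176))).round(1).tolist() for d in(.03,.036,.042)])
print("winch frame tool", Ro.from_euler("z",-q[2]).apply(s["tool_pos"]-[q[0],q[1],0]))
c=cv2.resize(a[150:280,200:340],(560,520),interpolation=cv2.INTER_CUBIC);cv2.imwrite("pics/e.png",c)
for n in range(0,4): print(n,proj(k,W(q,(.06+.06*np.sin(n*.5236),0,.09+.06*np.cos(n*.5236)))).round(1),proj(kw,W(q,(.06+.06*np.sin(n*.5236),0,.09+.06*np.cos(n*.5236)))).round(1))
E
```

```text
[ 0.57803558 -0.03101987  0.18525042] [-0.05338278 -0.23563916  0.42440659]
[{'uv': [261.2, 25.6], 'conf': 0.94}] [{'uv': [11.5, 205.9], 'conf': 0.65}]
[[[259.2, 44.5]], [[259.2, 29.0]], [[259.2, 13.2]]]
winch frame tool [-0.0552892  -0.00034059  0.18525042]
0 [[297.  223.9]] [[ 62.1 221.1]]
1 [[303.3 233. ]] [[ 20.5 215.9]]
2 [[307.4 243. ]] [[ 10.7 204. ]]
3 [[308.2 251. ]] [[ 29. 191.]]
```

View pics/e.png

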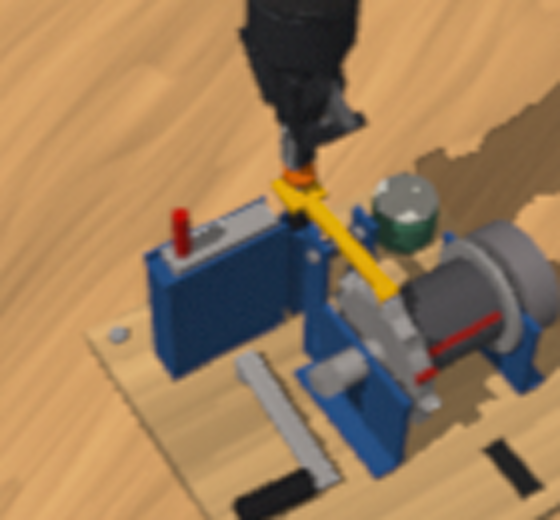

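The pose is good: the fingertips are centred over the button, the keeper is about 37 mm out, and the red tooth is at 2 teeth (scene px 306,244). I'll feel for the button now.

>>> step_arm --rows '[[[0, 0, 0.05], 0], [[0, 0, 0.1], 0], [[0, 0, 0.15], 0], [[0, 0, 0.2], 0], [[0, 0, 0.2], 0], [[0, 0, 0.2], 0]]'

```text
clock: 7.2
tool_pos: [0.5782, -0.0305, 0.1772]
eef_rot: [-0.53, 0.848, 0.0, -0.0]
ft_force: [0.1, 0.2, 0.3]
finger_gap: 0.0001
```

>>> step_arm --rows '[[[0, 0, 0.025], 0], [[0, 0, 0.05], 0], [[0, 0, 0.05], 0]]'

```text
clock: 7.45
tool_pos: [0.5781, -0.0304, 0.1762]
eef_rot: [-0.53, 0.848, -0.0, 0.0]
ft_force: [-3.9, 1.6, 7.3]
finger_gap: 0.0005
```

>>> step_arm --rows '[[[0, 0, 0.025], 0], [[0, 0, 0.05], 0], [[0, 0, 0.05], 0]]'

```text
clock: 7.7
tool_pos: [0.5775, -0.0301, 0.1743]
eef_rot: [-0.53, 0.848, 0.0, -0.0]
ft_force: [-7.1, 3.9, 11.5]
finger_gap: 0.0
```

Contact was at about z = 0.1765. The sideways force comes from the button swinging towards the winch's -x as it tilts, so I'll follow its arc (tool +y).

>>> step_arm --rows '[[[0, 0.015, 0], 0], [[0, 0.03, 0], 0]]'

```text
clock: 7.87
tool_pos: [0.5773, -0.0299, 0.1744]
eef_rot: [-0.53, 0.848, -0.0, 0.0]
ft_force: [-3.1, 0.3, 7.3]
finger_gap: -0.0001
```

>>> step_arm --rows '[[[0, 0.015, 0.02], 0], [[0, 0.03, 0.04], 0]]'

```text
clock: 8.03
tool_pos: [0.5768, -0.0296, 0.1731]
eef_rot: [-0.53, 0.848, -0.001, 0.001]
ft_force: [-0.7, -0.7, 8.6]
finger_gap: 0.0001
```

>>> step_arm --rows '[[[0, 0.015, 0.02], 0], [[0, 0.03, 0.04], 0]]'

```text
clock: 8.2
tool_pos: [0.576, -0.0292, 0.1715]
eef_rot: [-0.53, 0.848, -0.001, 0.001]
ft_force: [-0.3, -2.1, 7.7]
finger_gap: -0.0002
```

>>> step_arm --rows '[[[0, 0.01, 0.03], 0], [[0, 0.02, 0.06], 0]]'

```text
clock: 8.37
tool_pos: [0.575, -0.0288, 0.1688]
eef_rot: [-0.53, 0.848, -0.001, 0.001]
ft_force: [0.2, -0.8, 2.7]
finger_gap: 0.0002
```

>>> step_arm --rows '[[[0, 0.015, 0.03], 0], [[0, 0.025, 0.05], 0]]'

```text
clock: 8.53
tool_pos: [0.5744, -0.0283, 0.1665]
eef_rot: [-0.53, 0.848, -0.001, 0.001]
ft_force: [-0.7, -1.4, 10.2]
finger_gap: -0.0002
```

```bash
cat > m.py <<'E'
from h import *
import sys
q=np.load("p.npy");s=status.get_state();print(s["clock"],s["tool_pos"].round(4) if hasattr(s["tool_pos"],"round") else s["tool_pos"],np.round(s["ft_force"],1))
a=viewer.get_image("scene");k=viewer.calibration("scene")
m=[d for d in pinpoint("red_tooth","scene")[:1]];n=pinpoint("pawl_nose","scene")[:1];print(m,n)
t=np.linspace(-.6,2,261);P=proj(k,W(q,np.c_[.06+.06*np.sin(t),0*t,.09+.06*np.cos(t)]))
if m:
    d=np.linalg.norm(P-m[0]["uv"],axis=1);print("drum",t[d.argmin()].round(2),"err",d.min().round(1))
cv2.imwrite(f"pics/{sys.argv[1]}.png",cv2.resize(a[150:280,200:340],(560,520),interpolation=cv2.INTER_CUBIC))
E
python3 m.py f
```

```text
8.5333 [ 0.5744 -0.0283  0.1665] [-0.7 -1.4 10.2]
[{'uv': [304.8, 243.4], 'conf': 0.83}] [{'uv': [298.6, 227.6], 'conf': 0.58}]
drum 1.03 err 2.6
```

>>> step_arm --rows '[[[0, -0.005, -0.015], 0], [[0, -0.005, -0.015], 0]]'

```text
clock: 8.85
tool_pos: [0.5741, -0.0282, 0.1667]
eef_rot: [-0.53, 0.848, -0.0, 0.0]
ft_force: [1.3, -1.7, 4.1]
finger_gap: 0.0001
```

```bash
python3 m.py g
```

```text
8.85 [ 0.5741 -0.0282  0.1667] [ 1.3 -1.7  4.1]
[{'uv': [307.7, 238.5], 'conf': 0.94}] [{'uv': [297.9, 226.5], 'conf': 0.84}]
drum 0.84 err 1.7
```

>>> step_arm --rows '[[[0, 0, 0], 0], [[0, 0, 0], 0], [[0, 0, 0], 0], [[0, 0, 0], 0], [[0, 0, 0], 0], [[0, 0, 0], 0], [[0, 0, 0], 0], [[0, 0, 0], 0]]'

```text
clock: 9.67
tool_pos: [0.5742, -0.0282, 0.1667]
eef_rot: [-0.53, 0.848, -0.0, 0.0]
ft_force: [1.2, -2.0, 5.0]
finger_gap: 0.0003
```

```bash
python3 m.py g2
```

```text
9.6667 [ 0.5742 -0.0282  0.1667] [ 1.2 -2.   5. ]
[{'uv': [302.8, 236.2], 'conf': 0.96}] [{'uv': [297.1, 223.7], 'conf': 0.6}]
drum 0.65 err 1.9
```

>>> step_arm --rows '[[[0, 0, 0], 0], [[0, 0, 0], 0], [[0, 0, 0], 0], [[0, 0, 0], 0], [[0, 0, 0], 0]]'

```text
clock: 10.23
tool_pos: [0.5742, -0.0282, 0.1667]
eef_rot: [-0.53, 0.848, -0.0, 0.0]
ft_force: [1.2, -1.3, 5.5]
finger_gap: -0.0001
```

```bash
python3 m.py g3; python3 - <<'E'
import cv2,numpy as np
for f in("e","f","g","g2","g3"):
    a=cv2.imread(f"pics/{f}.png");h=cv2.cvtColor(a,cv2.COLOR_BGR2HSV)
    m=(((h[...,0]<6)|(h[...,0]>174))&(h[...,1]>150)&(h[...,2]>70)).astype(np.uint8);m[:,:330]=0
    y,x=np.nonzero(m);print(f,len(x),x.mean(),y.mean())
E
```

```text
10.2333 [ 0.5742 -0.0282  0.1667] [ 1.2 -1.3  5.5]
[{'uv': [301.5, 236.2], 'conf': 0.88}] [{'uv': [297.3, 225.2], 'conf': 0.84}]
drum 0.62 err 3.0
e 867 456.3114186851211 342.4313725490196
f 871 455.8174512055109 339.8610792192882
g 907 452.97133406835724 336.83020948180814
g2 910 448.0978021978022 326.4
g3 879 444.8407281001138 318.46985210466437
```

View pics/g3.png

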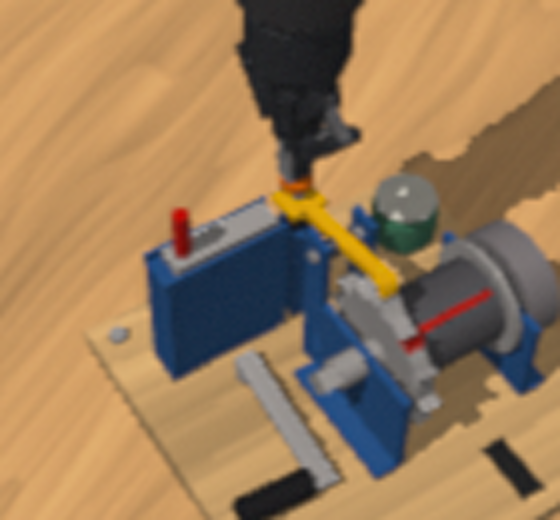

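```bash
cat > d.py <<'E'
from h import *
q=np.load("p.npy");k=viewer.calibration("scene")
def P(t,y,r):return proj(k,W(q,(.06+r*np.sin(t),y,.09+r*np.cos(t))))[0]
c={"e":(456.3,342.4),"f":(455.8,339.9),"g":(453,336.8),"g2":(448.1,326.4),"g3":(444.8,318.5)}
T={"f":8.533,"g":8.85,"g2":9.667,"g3":10.233}
F={n:np.array(v)/4+[200,150] for n,v in c.items()}
# joint fit: y,r, rate, t0 offset
def res(v):
    y,r,w,tc=v;o=list(P(1.047,y,r)-F["e"])
    for n,t in T.items(): o+=list(P(1.047-w*max(0,t-tc),y,r)-F[n])
    return o
s=least_squares(res,[.03,.045,.3,8.4],bounds=([0,.03,.2,8],[.1,.06,.4,8.7]));print(s.x,np.round(s.fun,1))
y,r,w,tc=s.x
for n in c:print(n,least_squares(lambda t:P(t[0],y,r)-F[n],[.7]).x)
print("drum now",1.047-w*(10.333-tc),"row per rad")
E
python3 d.py
```

```text
[0.03423749 0.04416007 0.23649745 8.33951982] [-0.3  0.1 -0.3  0.2  0.1 -0.1  0.3 -0.2  0.2 -0.1]
e [1.04252177]
f [0.9968615]
g [0.93007658]
g2 [0.73590036]
g3 [0.59678615]
drum now 0.5755470289038969 row per rad
```

>>> step_arm --rows '[[[0, 0, 0], 0], [[0, 0, 0], 0], [[0, 0, 0], 0], [[0, 0, 0], 0], [[0, 0, 0], 0], [[0, 0, 0], 0], [[0, 0, 0], 0], [[0, 0, 0], 0], [[0, 0, 0], 0], [[0, 0, 0], 0], [[0, 0, 0], 0]]'

```text
clock: 11.3
tool_pos: [0.5741, -0.0282, 0.1667]
eef_rot: [-0.53, 0.848, -0.0, 0.0]
ft_force: [1.9, -1.2, 5.0]
finger_gap: -0.0001
```

```bash
cat > g.py <<'E'
from h import *
import sys
q=np.load("p.npy");k=viewer.calibration("scene");y,r=.03424,.04416
def P(t):return proj(k,W(q,(.06+r*np.sin(t),y,.09+r*np.cos(t))))[0]
print(status.get_state()["clock"]);im=viewer.get_image("scene")
a=cv2.resize(im[150:280,200:340],(560,520),interpolation=cv2.INTER_CUBIC);cv2.imwrite(f"pics/{sys.argv[1]}.png",a)
h=cv2.cvtColor(a,cv2.COLOR_BGR2HSV)
m=(((h[...,0]<6)|(h[...,0]>174))&(h[...,1]>150)&(h[...,2]>70));m[:,:330]=0
v,x=np.nonzero(m);F=np.array([x.mean(),v.mean()])/4+[200,150]
s=least_squares(lambda t:P(t[0])-F,[.3]);print(len(x),F,"drum",s.x,s.fun)
print(pinpoint("pawl_nose","scene")[:1],pinpoint("red_tooth","scene")[:1])
E
python3 g.py g4
```

```text
11.3
969 [308.41718266 226.56733746] drum [0.33424848] [ 0.92522684 -0.60391691]
[{'uv': [296.8, 225.3], 'conf': 0.76}] [{'uv': [299.6, 225.0], 'conf': 0.67}]
```

>>> step_arm --rows '[[[0, -0.1, -0.3], 0], [[0, -0.1, -0.7], 0], [[0, -0.1, -1.2], 0], [[0, -0.1, -1.2], 0], [[0, -0.1, -1.2], 0]]'

```text
clock: 11.87
tool_pos: [0.5771, -0.0297, 0.2145]
eef_rot: [-0.529, 0.848, 0.0, 0.0]
ft_force: [0.6, -1.2, -0.7]
finger_gap: 0.0001
```

>>> step_arm --rows '[[[0, 0, 0], 0], [[0, 0, 0], 0], [[0, 0, 0], 0], [[0, 0, 0], 0], [[0, 0, 0], 0], [[0, 0, 0], 0], [[0, 0, 0], 0], [[0, 0, 0], 0], [[0, 0, 0], 0], [[0, 0, 0], 0], [[0, 0, 0], 0], [[0, 0, 0], 0]]'

```text
clock: 12.87
tool_pos: [0.5772, -0.03, 0.2143]
eef_rot: [-0.529, 0.848, 0.0, 0.0]
ft_force: [-0.6, -0.2, 0.5]
finger_gap: -0.0005
```

```bash
python3 g.py h;python3 -c "
from cell import *
for i in range(8): viewer.get_image('scene')";python3 g.py i; python3 - <<'E'
from h import *
q=np.load("p.npy");s=status.get_state();print(s["tool_pos"]);print(toolshift(W(q,(-.055,-.13,.22))[0]),toolshift(W(q,(-.055,-.13,.163))[0]))
E
```

```text
12.8667
989 [306.02881699 224.16380182] drum [0.10362193] [ 1.26379747 -1.02339163]
[{'uv': [296.7, 227.4], 'conf': 0.7}] [{'uv': [295.6, 221.8], 'conf': 0.8}]
13.4167
997 [305.97693079 224.18405216] drum [0.10239801] [ 1.30442346 -1.05753908]
[{'uv': [326.7, 133.5], 'conf': 0.72}] []
[ 0.57718763 -0.02996361  0.21430158]
[ 3.25590479 -0.02715529 -0.14238717] [ 3.25587248 -0.02718122  1.28261283]
```

View pics/i.png

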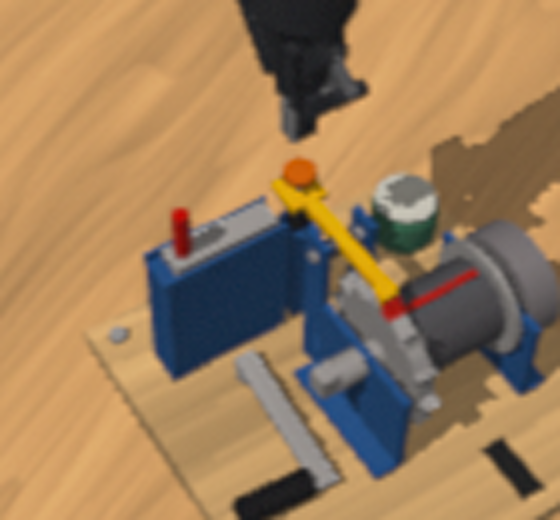

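The drum has stopped with the red tooth at the nose (crop 395,308), and the pawl is down. Next I push the keeper home from the -y side.

>>> step_arm --rows '[[[0.8, -0.03, -0.2], 0], [[1.7, -0.03, -0.2], 0], [[2.6, -0.03, -0.2], 0], [[3.25, -0.03, -0.1], 0], [[3.25, -0.03, 0.4], 0], [[3.25, -0.03, 0.9], 0], [[3.25, -0.03, 1.28], 0], [[3.25, -0.03, 1.28], 0], [[3.25, -0.03, 1.28], 0]]'

```text
clock: 14.32
tool_pos: [0.5209, -0.1474, 0.1629]
eef_rot: [-0.529, 0.848, 0.0, -0.001]
ft_force: [1.0, 0.1, 0.9]
finger_gap: -0.0001
```

>>> step_arm --rows '[[[-0.15, 0, 0], 0], [[-0.3, 0, 0], 0], [[-0.42, 0, 0], 0], [[-0.54, 0, 0], 0], [[-0.66, 0, 0], 0], [[-0.78, 0, 0], 0], [[-0.9, 0, 0], 0], [[-1.0, 0, 0], 0], [[-1.08, 0, 0], 0], [[-1.14, 0, 0], 0]]'

```text
clock: 15.15
tool_pos: [0.5413, -0.1059, 0.163]
eef_rot: [-0.53, 0.848, 0.0, -0.0]
ft_force: [0.2, -1.9, 1.1]
finger_gap: -0.0001
```

>>> step_arm --rows '[[[-0.03, 0, 0], 0], [[-0.06, 0, 0], 0], [[-0.08, 0, 0], 0], [[-0.08, 0, 0], 0]]'

```text
clock: 15.48
tool_pos: [0.5426, -0.1033, 0.163]
eef_rot: [-0.529, 0.848, 0.0, 0.0]
ft_force: [-0.1, 0.1, 0.8]
finger_gap: 0.0
```

>>> step_arm --rows '[[[-0.03, 0, 0], 0], [[-0.05, 0, 0], 0], [[-0.05, 0, 0], 0]]'

```text
clock: 15.73
tool_pos: [0.5434, -0.1016, 0.163]
eef_rot: [-0.529, 0.848, 0.0, -0.0]
ft_force: [-0.3, -1.0, 0.9]
finger_gap: 0.0002
```

>>> step_arm --rows '[[[-0.03, 0, 0], 0], [[-0.05, 0, 0], 0], [[-0.05, 0, 0], 0]]'

```text
clock: 15.98
tool_pos: [0.5435, -0.1012, 0.163]
eef_rot: [-0.529, 0.848, -0.0, -0.001]
ft_force: [-1.1, -8.3, 1.0]
finger_gap: -0.0001
```

That is the hard stop: 8 N and no further travel. I'll back off, lift clear and verify.

>>> step_arm --rows '[[[0.2, 0, 0], 0], [[0.5, 0, 0], 0], [[0.5, 0, -0.8], 0], [[0.5, 0, -1.7], 0], [[0.5, 0, -2.6], 0], [[0.5, 0, -3.2], 0], [[0.5, 0, -3.2], 0], [[0.5, 0, -3.2], 0]]'

```text
clock: 16.65
tool_pos: [0.536, -0.1181, 0.2928]
eef_rot: [-0.529, 0.848, -0.001, 0.002]
ft_force: [0.2, -0.3, -0.9]
finger_gap: 0.0002
```

```bash
python3 g.py j; python3 - <<'E'
from h import *
q=np.load("p.npy")
for c in("scene","wrist"):
    im=viewer.get_image(c);k=viewer.calibration(c);print(pinpoint("keeper_knob",c)[:1],proj(k,W(q,[(-.055,-.062-d,.176) for d in(0,.005,.01)])).round(1).tolist())
print(status.get_state()["ft_force"])
cv2.imwrite("pics/k.png",im)
E
```

```text
16.65
990 [305.97626263 224.19242424] drum [0.10283829] [ 1.3091426  -1.06091343]
[{'uv': [295.9, 227.1], 'conf': 0.86}] [{'uv': [296.4, 224.5], 'conf': 0.62}]
[{'uv': [258.8, 200.6], 'conf': 0.73}] [[256.5, 200.7], [255.0, 201.4], [253.5, 202.1]]
[{'uv': [259.5, 222.7], 'conf': 0.95}] [[258.5, 225.7], [258.5, 220.2], [258.5, 214.6]]
[-0.14217881 -0.33223855  0.01211367]
```

View pics/k.png

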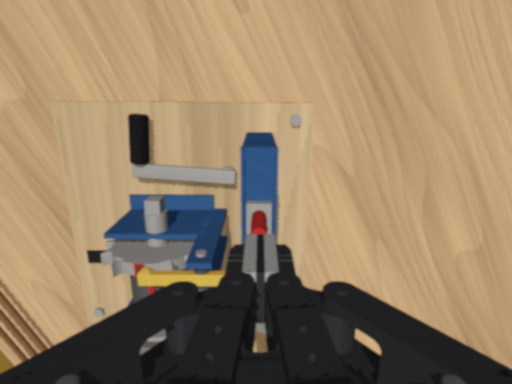

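View pics/j.png

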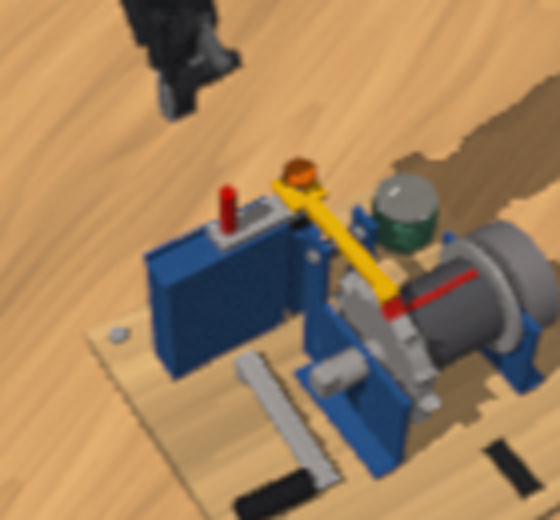

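The knob is back at its original pixel (257,202), the drum is steady and the pawl is down.

```bash
python3 -c "
from cell import bot;print(bot.finish_job())"
```

```text
the job is handed in; nothing more can be done
None
```

I handed the job in at about 17 s of the 72 s allowed; the hand-in gives no verdict.

- **Keeper out:** I drew it out about 37 mm with shut fingers.
- **Pawl lifted:** I pressed the button along its arc, and the pawl held clear for about 3 s while the drum crept back at about 0.24 rad/s. The reading peaked at about 14 N early in the press, under the 20 N limit. One reading of 10 N came near the end of the travel. I backed off slightly, and it then held at 4 to 6 N.
- **Red tooth caught:** I released the pawl at about 0.3 rad, and it dropped onto the red tooth.
- **Keeper home:** I pushed it from the other side until it hit its stop at about 8 N, then lifted the arm clear.

**Last checks:**
- **Knob:** in the scene picture it is back at its starting pixel. The wrist camera network put it about 3 mm short of home, within the 5 mm allowed. The solid stop also suggests it is home.
- **Drum:** it did not move over the last 3 s, and the pictures show the red tooth at the nose.
- **Drum angle (disagrees):** my stripe estimate read 0.10 rad, right at the limit. Its fit error had grown by then because the red tooth itself entered the stripe mask, so I relied on the picture.
- **Bystanders:** the tin and crank look unmoved, and the arm stayed away from the other loose items. I did not measure any of them again.

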